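Get the sugar jar out from behind the tea and coffee tins

ROBOT

A 6-joint arm with a two-finger parallel gripper is mounted at the origin on the work surface. World frame = base frame: x ahead of the robot, y to its left, z up, the work surface at z = 0. Lengths are in m, angles in rad, forces in N, time in s.
With the tool pointing down it reaches from about 0.375 to 0.9 m from the base axis. Payload 3.1 kg.
Tool frame: the origin (TCP) lies between the finger pads; the fingertips stand 11 mm ahead of it and the grasp point (between the pads) lies 8 mm behind it; z points along the fingers, y is the direction in which the jaws open and shut (so a half turn about z gives the same grasp; the last joint's range is limited). The gripper opens to 85 mm and grips with 20 to 120 N. Pads are 22 mm wide; open, the fingers measure 114 mm over their backs; the gripper's body (76 mm by 85 mm) begins 54 mm behind the grasp point. The pads swing forward as they close: fully open they stand 13 mm farther back than shut.
Start: joints at [-1.51, 0.527, 1.433, -0, 1.181, -0.178], TCP at [0.148, -0.607, 0.206] pointing down, gripper open.
Joint ranges: [-3.08, 3.08], [-0.75, 2.2], [0.22, 2.44], [-1.43, 4.57], [0, 2.65], [-2.85, 2.85]. Speed limits (rad/s): [2.79, 2.79, 3.14, 3.14, 3.14, 3.14].

INTERFACE

Orientations are given as a unit quaternion [x, y, z, w].
In Python, from station import manip gives the robot as it stands. The module is installed in compiled form; this text tells all that it offers.
- The arm moves only by the tool arm_command, never from a script. Its argument "rows" is a list of rows, each a list of 3 entries, a list of its own where there are three numbers: the shift along the world's x, y, z in mm, then the turn about the world's z in rad, then the closure, from -1 (fully open) to 1 (shut), so that 0 is half open. A call has 1 to 12 rows; each row shifts and turns the commanded pose from where the row before left it; what a row does not reach is not made up. A row lasts 1/8 s, in which the tool goes at most 62.5 mm and 10.7 degrees, less where a joint would pass 70% of its speed; a pose out of reach is approached as far as the arm can. A call with a gripper value outside its range is refused whole. The fingers move at their own pace and stop on an object; "squeeze" is the grip in N (left out, the last holds). Time passes only in rows, so rows that do not move let the fingers close. It gives the time, the measured TCP pose, the force and the opening at its end, in the units of the state.
- manip.sense(): the state, without advancing time (a new reading comes with each control period).
- manip.snapshot(name): name is "side" or "top"; returns the picture (480x640x3 uint8, blue, green, red); there is no depth.
- manip.get_calibration(name): a dict with "fovy" (degrees; the focal length in pixels is half the picture's height over the tangent of half this angle, whatever the lens; pixels are square), "cx", "cy" (the principal point, pixels), "R" (3x3) and "t" (3): a world point X has camera coordinates R X + t. Camera axes: x right, y down, z forward; pixel columns grow to the right and rows downward; lengths in m; the calibration is good to about 2 mm. A picture is of the moment at which its call begins. get_calibration takes no time and is no camera call.
- manip.sign_off(): hands the job in, once; it reports no verdict.
The state is a dict: "t": time; "q": joint angles; "qd": joint speeds; "tau": joint torques, N m; "tcp_pos": TCP position; "tool_rot": TCP orientation; "force": force on the tool from outside, world axes, zero at the start; "ft_torque": the same for the moment, N m; "finger_gap": opening from 0.0 (shut) to 1.0 (fully open).
Only numpy, scipy, OpenCV 4.12 (cv2) and the standard library are available. Lean on these libraries where they do the work, as an engineer would, in place of code of your own. Each camera call takes 0.05 s, during which the arm holds its last target.

TASK

The sugar jar stands behind the tall tea and coffee tins on the wooden pantry tray, and I want it on the coaster for tea. First stand both tins aside on the white enamel tray, then lift the sugar jar out and set it down gently, upright, in the middle of the coaster (it is glass: do not let it fall), and only then put both tins back upright on the pantry tray, each where it stood before. Do not knock anything over, and leave the salt, the pepper and the red mug where they are.

Things in the scene. Friction and masses are not known exactly. Their poses are not given: they have to be found in the camera images.
- tea_tin: tall round green tin with a cream band and a flush green lid, 60 mm across, 150 mm high, smooth straight sides, about 0.3 kg. Origin: centre of its underside; z is its axis, up.
- coffee_tin: tall round yellow tin with a dark brown band and a flush yellow lid, otherwise like the tea tin: 60 mm across, 150 mm high, about 0.3 kg. Origin: centre of its underside; z is its axis, up. The two tins stand side by side in the front (robot-side) half of the pantry tray, about 26 mm apart; which is left and which is right varies.
- sugar_jar: low round glass jar, white inside, with a steel lid, 62 mm across (lid too), 82 mm high, straight sides, about 0.35 kg. Origin: centre of its underside; z is its axis, up. It stands just behind the gap between the two tins, a few mm clear of both, so that a gripper has no room beside it until the tins are gone.
- caddy: wooden pantry tray on which tins, jar, salt and pepper stand at the start; fixed; 180 mm (x) by 200 mm (y), floor 8 mm thick, rim 8 mm wide and 22 mm high. Origin: centre of its underside on the counter; x points from its front edge (robot side) to its back edge, y to the left along its length.
- tray: white enamel tray with a blue rim, empty, fixed; the place to stand the tins meanwhile. 160 mm (x) by 230 mm (y), floor 4 mm thick, rim 4 mm wide and 15 mm high. Both tins fit beside each other along its y. Origin: centre of its underside on the counter; x and y along its sides.
- coaster: round wooden coaster, 100 mm across, 10 mm thick, fixed. Origin: centre of its underside on the counter.
- salt: small white shaker with a steel cap, up to 36 mm across, 62 mm high, in a back corner of the pantry tray. Stays where it is. Origin: centre of its underside.
- pepper: small dark wooden shaker, up to 36 mm across, 62 mm high, in the other back corner of the pantry tray. Stays where it is. Origin: centre of its underside.
- mug: red enamel mug with a black rim, 80 mm across, 80 mm high, handle out to 71 mm from its axis; it stands on the robot's side of the coaster, about 120 to 130 mm between the two centres, with its handle turned away from the coaster. Stays where it is. Origin: centre of its underside.
Things that resemble listed ones, but are neither listed nor needed, are in the scene too. Leave any purple look-alike of the coffee_tin alone.

How it is judged:
On the way, in this order (a step that is already met when the one before it is completed fails the run):
1. both tins stand upright and let go inside the enamel tray, the sugar jar still in its place (x of tea_tin in the frame of tray between -0.048 and 0.048 m and y of tea_tin in the frame of tray between -0.083 and 0.083 m and z of tea_tin in the frame of tray between -0.002 and 0.01 m and angle between each of tea_tin, coffee_tin's own z axis and vertical below 0.1 rad and contact force between the fingers and tea_tin below 0.2 N and linear speed of each of tea_tin, coffee_tin below 0.03 m/s and x of coffee_tin in the frame of tray between -0.048 and 0.048 m and y of coffee_tin in the frame of tray between -0.083 and 0.083 m and z of coffee_tin in the frame of tray between -0.002 and 0.01 m and contact force between the fingers and coffee_tin below 0.2 N and distance of sugar_jar from where it was at the start of the episode below 0.02 m), for 0.2 s.
2. the sugar jar stands let go in the middle of the coaster while both tins still stand in the enamel tray (horizontal distance between sugar_jar and coaster below 0.015 m and z of sugar_jar in the frame of coaster between 0.004 and 0.016 m and angle between each of sugar_jar, tea_tin, coffee_tin's own z axis and vertical below 0.1 rad and contact force between the fingers and sugar_jar below 0.2 N and linear speed of each of sugar_jar, tea_tin, coffee_tin below 0.03 m/s and x of tea_tin in the frame of tray between -0.048 and 0.048 m and y of tea_tin in the frame of tray between -0.083 and 0.083 m and z of tea_tin in the frame of tray between -0.002 and 0.01 m and contact force between the fingers and tea_tin below 0.2 N and x of coffee_tin in the frame of tray between -0.048 and 0.048 m and y of coffee_tin in the frame of tray between -0.083 and 0.083 m and z of coffee_tin in the frame of tray between -0.002 and 0.01 m and contact force between the fingers and coffee_tin below 0.2 N), for 0.2 s.
At the end, for the whole second after the job is handed in: The sugar jar stands upright within 15 mm of the coaster's centre; the tea tin and the coffee tin each stand upright within 15 mm of where that same tin stood at the start; salt, pepper and mug are within 25 mm of their start and upright; all is let go and at rest (distance of each of tea_tin, coffee_tin from where it was at the start of the episode below 0.015 m and angle between each of tea_tin, coffee_tin, sugar_jar's own z axis and vertical below 0.1 rad and contact force between the fingers and tea_tin below 0.2 N and linear speed of each of tea_tin, coffee_tin, sugar_jar below 0.03 m/s and contact force between the fingers and coffee_tin below 0.2 N and horizontal distance between sugar_jar and coaster below 0.015 m and z of sugar_jar in the frame of coaster between 0.004 and 0.016 m and contact force between the fingers and sugar_jar below 0.2 N and distance of each of salt, pepper, mug from where it was at the start of the episode below 0.025 m and angle between each of salt, pepper, mug's own z axis and vertical below 0.3 rad); the robot touches nothing.
It fails at once if a tin or the sugar jar is tipped by more than 30 degrees (angle between any of tea_tin, coffee_tin, sugar_jar's own z axis and vertical above 0.52 rad).
It fails at once if the sugar jar is let fall (faster than 0.6 m/s with no finger on it) (linear speed of sugar_jar above 0.6 m/s and contact force between the fingers and sugar_jar below 0.1 N).
It fails at once if salt, pepper or mug is pushed more than 25 mm or knocked over (not (distance of salt from where it was at the start of the episode below 0.025 m) or not (distance of pepper from where it was at the start of the episode below 0.025 m) or not (distance of mug from where it was at the start of the episode below 0.025 m) or not (angle between salt's own z axis and vertical below 0.3 rad) or not (angle between pepper's own z axis and vertical below 0.3 rad) or not (angle between mug's own z axis and vertical below 0.3 rad)).
It also fails if it takes over 128 s, if anything falls off the work surface, if the arm or the gripper's body presses on something with over 40 N, if the wrist force passes 120 N, or if a joint passes its speed limit or range.

## Working session

There is one attempt and no reset: what is moved stays moved. The work goes in short steps, Python scripts to look and compute and a tool call to move; the robot and the scene stay as the last step left them, time stands still between calls to the robot, and variables do not carry over. Pictures are saved under pics/ and viewed, and the job is handed in when it is done.

Besides the shell and the picture viewer there is one more tool, called after "Emit:" as name(argument=value, ...) on one line, values as JSON. arm_command: Moves the arm, as the interface text tells. Its arguments: {"type":"object","properties":{"rows":{"type":"array","items":{"type":"array"}},"squeeze":{"type":"number"}},"required":["rows"]}

```bash
mkdir -p pics
python3 - <<'E'
from station import manip
import cv2
s=manip.sense();print({k:s[k] for k in('t','tcp_pos','tool_rot','force','finger_gap')})
for n in('side','top'):
    cv2.imwrite(f'pics/{n}0.png',manip.snapshot(n)); print(n,manip.get_calibration(n))
E
```

```text
{'t': 0.0, 'tcp_pos': array([ 0.14782104, -0.60646026,  0.20491523]), 'tool_rot': array([ 9.92875240e-01,  1.19153328e-01,  4.43223389e-05, -1.11335609e-03]), 'force': array([ 0.11865131,  1.00432521, -0.11348536]), 'finger_gap': 1.0038901209058997}
side {'fovy': 48.9935663163463, 'cx': 318.7015300558531, 'cy': 243.63206727910708, 'R': array([[-0.83679999, -0.54709008,  0.02140616],
       [-0.28352838,  0.39956042, -0.87175864],
       [ 0.46837745, -0.73555688, -0.48946771]]), 't': array([0.41728779, 0.18618114, 0.75311386])}
top {'fovy': 48.88288962296849, 'cx': 321.61992382480986, 'cy': 242.90625722030643, 'R': array([[ 0.00392718, -0.99996642,  0.00719256],
       [-0.99818676, -0.00435201, -0.06003535],
       [ 0.06006463, -0.00694375, -0.99817034]]), 't': array([-0.01650596,  0.49154702,  1.01609595])}
```

View pics/side0.png

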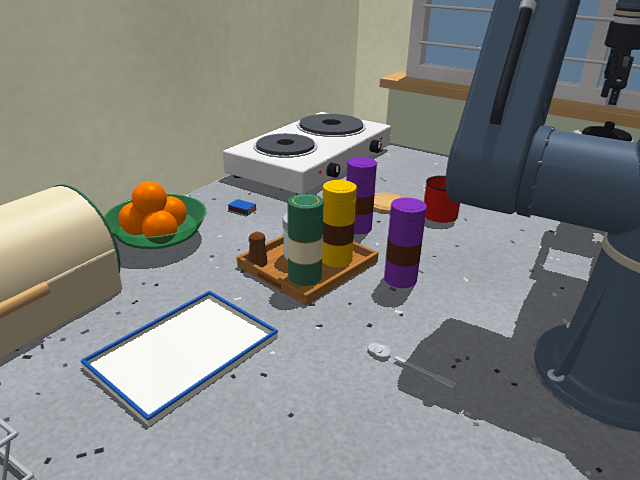

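View pics/top0.png

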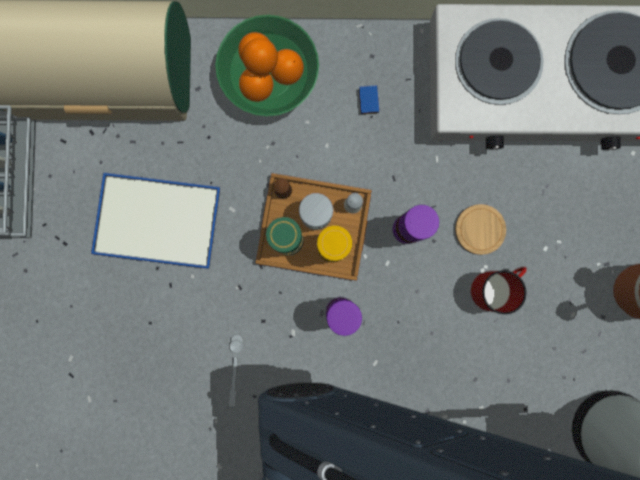

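The top view (up is +x, left is +y) shows these candidates:
- **Tea tin:** green at (284,236).
- **Coffee tin:** yellow at (335,243). The purple look-alikes at (420,222) and (344,317) are to be left alone.
- **Sugar jar:** large grey lid at (316,210). The small salt cap is at (354,203) and the pepper at (282,187).
- **Other targets:** coaster (481,229), enamel tray (157,221), mug (498,292).

Next I take a close crop and rectify to the known heights.

```bash
cat > h.py <<'E'
import numpy as np, cv2
from station import manip
def cal(n):
    c=manip.get_calibration(n); f=240/np.tan(np.radians(c['fovy']/2))
    K=np.array([[f,0,c['cx']],[0,f,c['cy']],[0,0,1]]); return K,np.array(c['R']),np.array(c['t'])
def proj(n,P):
    K,R,t=cal(n); q=(K@(R@np.atleast_2d(P).T+t[:,None])).T; return q[:,:2]/q[:,2:]
def unproj(n,uv,z):
    K,R,t=cal(n); C=-R.T@t; d=(R.T@np.linalg.inv(K)@np.c_[np.atleast_2d(uv),np.ones(len(np.atleast_2d(uv)))].T).T
    return C+d*((z-C[2])/d[:,2])[:,None]
def rect(n,img,z,x0,x1,y0,y1,s):  # s m/px; col grows with -y, row with -x
    K,R,t=cal(n); H=K@np.c_[R[:,0],R[:,1],R[:,2]*z+t]
    A=np.array([[0,-s,x1],[-s,0,y1],[0,0,1]])
    return cv2.warpPerspective(img,H@A,(int((y1-y0)/s),int((x1-x0)/s)),flags=cv2.INTER_CUBIC|cv2.WARP_INVERSE_MAP)
E
python3 - <<'E'
from h import *
im=cv2.imread('pics/top0.png')
cv2.imwrite('pics/crop0.png',cv2.resize(im[165:290,85:225+160],None,fx=2.6,fy=2.6,interpolation=cv2.INTER_CUBIC))
print('corners tray'); print(unproj('top',[(106,175),(219,187),(209,267),(94,254)],.015).round(4))
print('caddy');print(unproj('top',[(271,175),(371,189),(357,279),(256,263)],.022).round(4))
for nm,uv,z in [('tea',(284,236),.158),('coffee',(335,243),.158),('jar',(316,210),.09),('coaster',(481,229),.01),('salt',(354,203),.07),('pepper',(282,187),.07),('mug',(498,292),.08),('p1',(422,222),.15),('p2',(344,317),.15)]:
    print(nm,unproj('top',[uv],z).round(4))
E
```

```text
corners tray
[[0.6232 0.409  0.015 ]
 [0.6006 0.1873 0.015 ]
 [0.4437 0.2042 0.015 ]
 [0.4681 0.4278 0.015 ]]
caddy
[[ 0.6236  0.0849  0.022 ]
 [ 0.597  -0.1104  0.022 ]
 [ 0.4216 -0.083   0.022 ]
 [ 0.4517  0.1122  0.022 ]]
tea [[0.4944 0.0498 0.158 ]]
coffee [[ 0.4829 -0.036   0.158 ]]
jar [[ 0.5469 -0.0035  0.09  ]]
coaster [[ 0.5207 -0.3282  0.01  ]]
salt [[ 0.5628 -0.0739  0.07  ]]
pepper [[0.5921 0.06   0.07  ]]
mug [[ 0.3994 -0.3359  0.08  ]]
p1 [[ 0.5199 -0.1843  0.15  ]]
p2 [[ 0.3588 -0.0517  0.15  ]]
```

View pics/crop0.png

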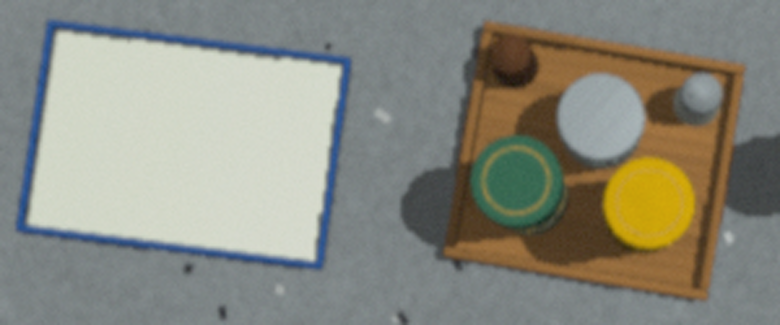

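The crop confirms the choice: green lid at top-view pixel about (284,235), yellow at (335,243), the jar's steel lid behind the gap, and an empty enamel tray. I'll refine the circle centres and cross-check them with the side camera.

```bash
cat >> h.py <<'E'
def circ(img,p,z,r,tol=.003,ex=.02,s=.0005,ch=None):
    x,y=p; h=r+ex; a=rect('top',img,z,x-h,x+h,y-h,y+h,s)
    a=a if ch is None else a
    best=None
    g=cv2.GaussianBlur(a,(0,0),2).astype(float)
    gx=cv2.Sobel(g,cv2.CV_64F,1,0)
    gy=cv2.Sobel(g,cv2.CV_64F,0,1)
    th=np.linspace(0,2*np.pi,180,endpoint=False)
    c0=h/s
    for rr in np.arange(r-tol,r+tol+1e-9,.0005):
      for dx in np.arange(-12,12.1,.5):
        for dy in np.arange(-12,12.1,.5):
          X=(c0+dx+rr/s*np.cos(th)).astype(int);Y=(c0+dy+rr/s*np.sin(th)).astype(int)
          ok=(X>=0)&(Y>=0)&(X<a.shape[1])&(Y<a.shape[0]);X=np.clip(X,0,a.shape[1]-1);Y=np.clip(Y,0,a.shape[0]-1)
          v=np.abs(gx[Y,X]*np.cos(th)[:,None]+gy[Y,X]*np.sin(th)[:,None]).max(1)
          sc=np.minimum(v*ok,np.percentile(v,60)).mean()
          if best is None or sc>best[0]: best=(sc,rr,x-dy*s,y-dx*s)
    return [float(round(b,4)) for b in best]
E
python3 - <<'E'
from h import *
im=cv2.imread('pics/top0.png'); sd=cv2.imread('pics/side0.png')
col=[]
for nm,p,z,r,zb in [('tea',(.4944,.0498),.158,.03,.008),('coffee',(.4829,-.036),.158,.03,.008),('jar',(.5469,-.0035),.09,.031,.008),('coaster',(.5207,-.3282),.01,.05,0)]:
    b=circ(im,p,z,r); print(nm,b)
    th=np.linspace(0,6.283,40)
    for zz in (z,zb):
        P=np.c_[b[2]+r*np.cos(th),b[3]+r*np.sin(th),0*th+zz]
        for n,I in(('top',im),('side',sd)):
            cv2.polylines(I,[np.round(proj(n,P)*16).astype(int)],True,(255,0,255),1,cv2.LINE_AA,4)
def box(c,yaw,L,W,z):
    R=np.array([[np.cos(yaw),-np.sin(yaw)],[np.sin(yaw),np.cos(yaw)]])
    q=np.array([[1,1],[1,-1],[-1,-1],[-1,1]])*[L/2,W/2]
    return np.c_[q@R.T+c,np.full(4,z)]
from scipy.optimize import least_squares
for nm,px,L,W,z in [('tray',[(106,175),(219,187),(209,267),(94,254)],.16,.23,.015),('caddy',[(271,175),(371,189),(357,279),(256,263)],.18,.2,.022)]:
    u=unproj('top',px,z)[:,:2]
    f=least_squares(lambda v:(box(v[:2],v[2],L,W,z)[:,:2]-u).ravel(),[*u.mean(0),0]); print(nm,f.x.round(4),f.fun.round(4))
    for n,I in(('top',im),('side',sd)): cv2.polylines(I,[np.round(proj(n,box(f.x[:2],f.x[2],L,W,z))*16).astype(int)],True,(255,0,255),1,cv2.LINE_AA,4)
a=cv2.resize(im[165:290,85:525],None,fx=1.8,fy=1.8); b=cv2.resize(sd[140:430,70:480],(800,566))
cv2.imwrite('pics/chk_t.png',a);cv2.imwrite('pics/chk_s.png',b)
E
```

```text
tea [42.4965, 0.0295, 0.4976, 0.051]
coffee [65.3329, 0.0295, 0.4834, -0.0342]
jar [83.6018, 0.0305, 0.5482, -0.003]
coaster [49.4341, 0.049, 0.5207, -0.3287]
tray [ 0.5339  0.3071 -0.1081] [ 0.0026  0.0038  0.0004 -0.0032 -0.0018 -0.0029 -0.0013  0.0022]
caddy [ 0.5235  0.0009 -0.1494] [ 0.0038  0.0015  0.0006 -0.001  -0.002  -0.0015 -0.0024  0.001 ]
```

View pics/chk_t.png

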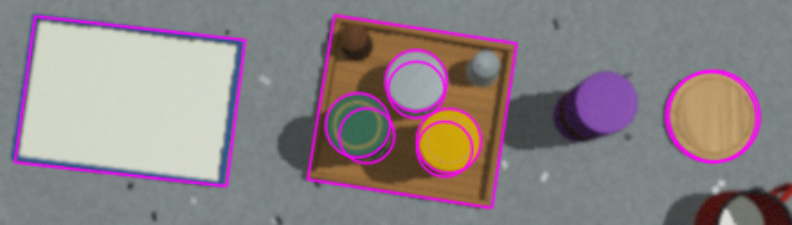

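View pics/chk_s.png

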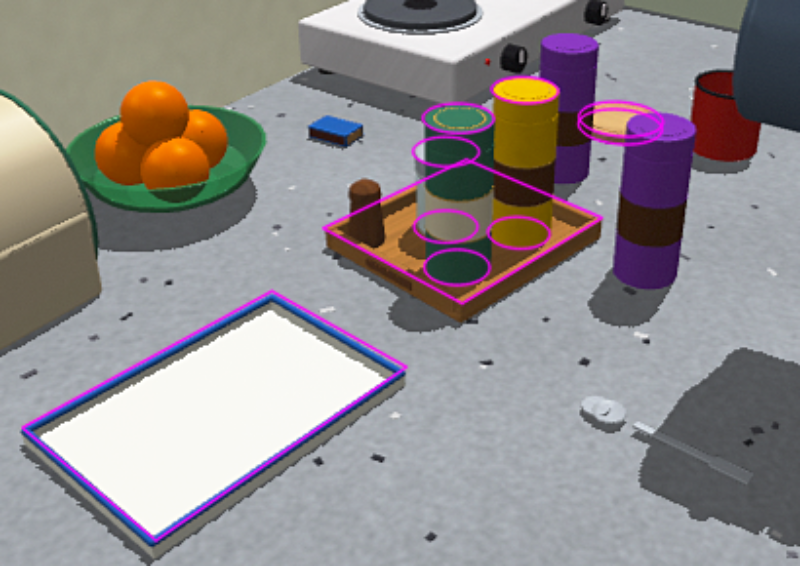

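The overlays fit in both views. Estimated positions:

| Object | Position (m) |
|---|---|
| Tea tin | (.498, .051) |
| Coffee tin | (.483, -.034) |
| Jar | (.548, -.003) |
| Coaster | (.521, -.329) |
| Tray centre | (.534, .307) |

I'll grip the tins high with the jaws along the caddy's x axis. There the fingertips stay above the jar, and the second tin is off to the side.

Emit:
arm_command(rows=[[[25,25,4],0.097,-1],[[25,25,4],0.097,-1],[[25,25,4],0.097,-1],[[25,25,4],0.097,-1],[[25,25,4],0.097,-1],[[25,25,4],0.097,-1],[[25,25,4],0.097,-1],[[25,25,4],0.097,-1],[[25,25,4],0.097,-1],[[25,25,4],0.097,-1],[[25,25,4],0.097,-1],[[25,25,4],0.097,-1]], squeeze=40)

```text
t: 1.6
tcp_pos: [0.4483, -0.3061, 0.2537]
tool_rot: [0.763, 0.647, -0.0, -0.0]
force: [0.1, -0.6, -0.1]
finger_gap: 1.002
```

Emit:
arm_command(rows=[[[5,36,0],0,-1],[[5,36,0],0,-1],[[5,36,0],0,-1],[[5,36,0],0,-1],[[5,36,0],0,-1],[[5,36,0],0,-1],[[5,36,0],0,-1],[[5,36,0],0,-1],[[5,36,0],0,-1],[[5,34,0],0,-1],[[0,0,0],0,-1],[[0,0,0],0,-1]])

```text
t: 3.1
tcp_pos: [0.4976, 0.0504, 0.2536]
tool_rot: [0.764, 0.645, -0.0, -0.0]
force: [-0.4, 0.0, 0.0]
finger_gap: 0.999
```

Emit:
arm_command(rows=[[[0,0,-30],0,-1],[[0,0,-30],0,-1],[[0,0,0],0,-1],[[0,0,0],0,-1]])

```text
t: 3.6
tcp_pos: [0.4986, 0.0499, 0.1947]
tool_rot: [0.764, 0.645, 0.0, 0.001]
force: [-0.3, 0.2, 1.1]
finger_gap: 0.999
```

Run:
```python
from h import *
a=manip.snapshot('side');b=manip.snapshot('top')
cv2.imwrite('pics/a1.png',np.hstack([cv2.resize(a[100:320,200:420],(400,400)),cv2.resize(b[130:290,230:390],(400,400))]))
```

```text
(no output)
```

View pics/a1.png

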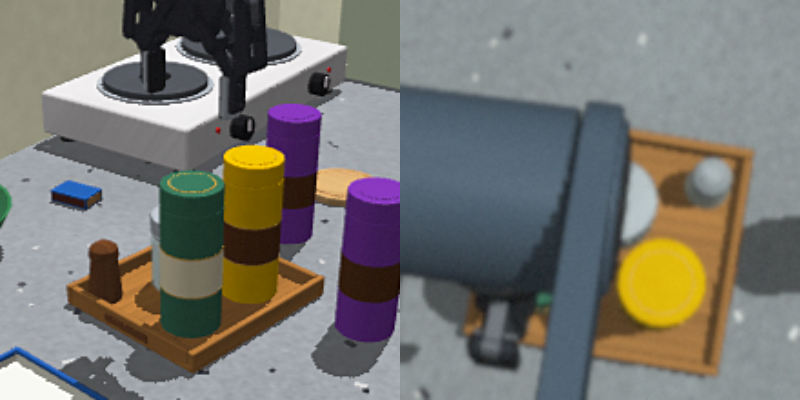

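The side view shows the pads at crop (152,85) and (232,105), straddling the green tin's lid at (192,183), so the tool is centred. I descend.

Emit:
arm_command(rows=[[[0,0,-25],0,-1],[[0,0,-25],0,-1],[[0,0,-25],0,-1],[[0,0,0],0,-1],[[0,0,0],0,-1],[[0,0,0],0,1],[[0,0,0],0,1],[[0,0,0],0,1],[[0,0,0],0,1],[[0,0,0],0,1],[[0,0,0],0,1]])

```text
t: 5.08
tcp_pos: [0.4985, 0.0507, 0.1205]
tool_rot: [0.764, 0.645, 0.001, 0.001]
force: [-1.6, 0.1, 7.2]
finger_gap: 0.678
```

Emit:
arm_command(rows=[[[0,0,10],0,1],[[0,0,20],0,1],[[0,0,20],0,1],[[0,0,20],0,1],[[0,0,0],0,1],[[0,0,0],0,1]])

```text
t: 5.82
tcp_pos: [0.4971, 0.0509, 0.1884]
tool_rot: [0.764, 0.645, -0.0, -0.001]
force: [-0.2, -0.4, -2.4]
finger_gap: 0.679
```

Run:
```python
from h import *
a=manip.snapshot('side');cv2.imwrite('pics/a2.png',a[80:400,80:480])
```

```text
(no output)
```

View pics/a2.png

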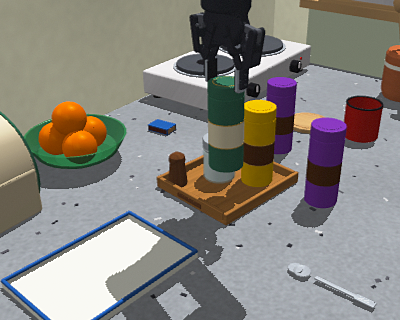

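The side view shows the green tin held upright, clear of the tray, its underside about 70 mm up; everything else stands. I carry it to the enamel tray.

Emit:
arm_command(rows=[[[2,10,0],0,1],[[4,20,0],0,1],[[4,32,0],0,1],[[5,40,0],0,1],[[5,40,0],0,1],[[5,40,0],0,1],[[5,40,0],0,1],[[5,36,0],0,1],[[4,28,0],0,1],[[3,20,0],0,1],[[0,0,0],0,1],[[0,0,0],0,1]])

```text
t: 7.38
tcp_pos: [0.5393, 0.3557, 0.1884]
tool_rot: [0.764, 0.645, -0.001, 0.0]
force: [-0.7, 0.3, -3.7]
finger_gap: 0.675
```

Emit:
arm_command(rows=[[[0,0,-20],0,1],[[0,0,-20],0,1],[[0,0,-15],0,1],[[0,0,-7],0,1],[[0,0,-4],0,1],[[0,0,-2],0,1],[[0,0,0],0,1],[[0,0,0],0,1]])

```text
t: 8.38
tcp_pos: [0.5401, 0.357, 0.1214]
tool_rot: [0.764, 0.645, 0.0, 0.0]
force: [0.7, 0.4, -3.7]
finger_gap: 0.677
```

Emit:
arm_command(rows=[[[0,0,-2],0,1],[[0,0,-1],0,1],[[0,0,-1],0,1],[[0,0,0],0,1],[[0,0,0],0,1]])

```text
t: 9.0
tcp_pos: [0.5399, 0.3568, 0.1169]
tool_rot: [0.764, 0.645, -0.0, -0.0]
force: [-0.1, 0.3, -3.4]
finger_gap: 0.675
```

Emit:
arm_command(rows=[[[0,0,-1],0,1],[[0,0,0],0,1],[[0,0,0],0,1]])

```text
t: 9.38
tcp_pos: [0.54, 0.357, 0.1167]
tool_rot: [0.764, 0.645, 0.0, 0.0]
force: [-1.7, 0.0, 4.0]
finger_gap: 0.677
```

The force changed sign, so the tin is down. I open and rise.

Emit:
arm_command(rows=[[[0,0,0],0,0.2],[[0,0,0],0,-0.5],[[0,0,0],0,-1],[[0,0,0],0,-1],[[0,0,0],0,-1],[[0,0,20],0,-1],[[0,0,30],0,-1],[[0,0,40],0,-1],[[0,0,40],0,-1],[[0,0,0],0,-1]])

```text
t: 10.62
tcp_pos: [0.5422, 0.3578, 0.2502]
tool_rot: [0.764, 0.645, 0.004, 0.001]
force: [0.3, -0.4, 0.5]
finger_gap: 1.002
```

Run:
```python
from h import *
a=manip.snapshot('side');cv2.imwrite('pics/a3.png',a[80:440,60:480])
```

```text
(no output)
```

View pics/a3.png

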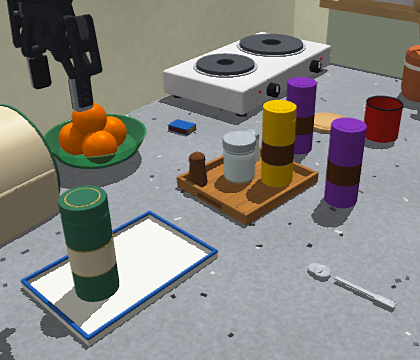

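The green tin stands upright in the enamel tray at crop (90,245), and the jar has not moved. Next is the coffee tin.

Emit:
arm_command(rows=[[[-5,-15,0],0,-1],[[-5,-30,0],0,-1],[[-5,-38,0],0,-1],[[-5,-38,0],0,-1],[[-5,-38,0],0,-1],[[-5,-38,0],0,-1],[[-5,-38,0],0,-1],[[-5,-38,0],0,-1],[[-5,-38,0],0,-1],[[-5,-38,0],0,-1],[[-5,-28,0],0,-1],[[-2,-14,0],0,-1]])

```text
t: 12.18
tcp_pos: [0.4809, -0.0355, 0.2445]
tool_rot: [0.765, 0.644, -0.001, -0.002]
force: [-0.0, 0.3, -1.5]
finger_gap: 1.0
```

Emit:
arm_command(rows=[[[0,0,-20],0,-1],[[0,0,-30],0,-1],[[0,0,0],0,-1],[[0,0,0],0,-1]])

```text
t: 12.68
tcp_pos: [0.483, -0.0341, 0.1962]
tool_rot: [0.764, 0.645, 0.0, 0.0]
force: [-1.0, -0.1, 1.0]
finger_gap: 1.001
```

Run:
```python
from h import *
a=manip.snapshot('side');b=manip.snapshot('top')
cv2.imwrite('pics/a4.png',np.hstack([cv2.resize(a[100:320,200:420],(400,400)),cv2.resize(b[130:290,230:390],(400,400))]))
```

```text
(no output)
```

View pics/a4.png

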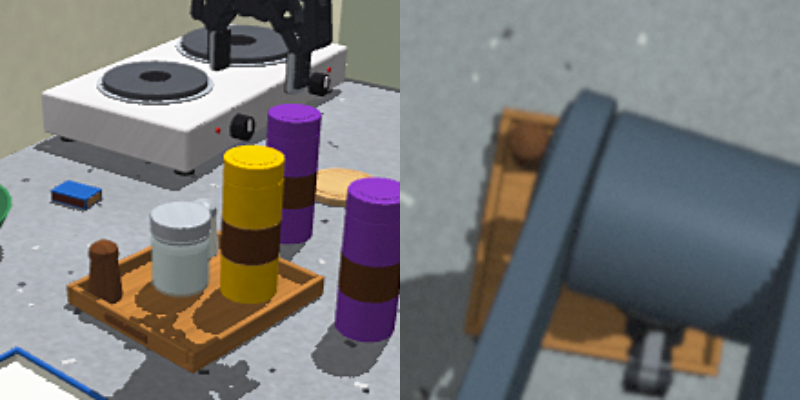

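The pads at crop (217,58) and (297,80) are centred over the yellow lid at (254,155). I descend, grip and lift.

Emit:
arm_command(rows=[[[0,0,-25],0,-1],[[0,0,-25],0,-1],[[0,0,-25],0,-1],[[0,0,0],0,-1],[[0,0,0],0,-1],[[0,0,0],0,1],[[0,0,0],0,1],[[0,0,0],0,1],[[0,0,0],0,1],[[0,0,0],0,1],[[0,0,0],0,1]])

```text
t: 14.15
tcp_pos: [0.4837, -0.0344, 0.1225]
tool_rot: [0.764, 0.645, 0.001, 0.001]
force: [-1.3, 0.3, 6.3]
finger_gap: 0.679
```

Emit:
arm_command(rows=[[[0,0,10],0,1],[[0,0,20],0,1],[[0,0,25],0,1],[[0,0,25],0,1],[[0,0,20],0,1],[[0,0,10],0,1],[[0,0,0],0,1],[[0,0,0],0,1]])

```text
t: 15.15
tcp_pos: [0.4821, -0.034, 0.2301]
tool_rot: [0.764, 0.645, -0.001, -0.001]
force: [-0.4, -0.1, -2.9]
finger_gap: 0.671
```

Emit:
arm_command(rows=[[[2,10,0],0,1],[[4,20,0],0,1],[[5,32,0],0,1],[[5,38,0],0,1],[[5,38,0],0,1],[[5,38,0],0,1],[[5,38,0],0,1],[[5,34,0],0,1],[[5,25,0],0,1],[[5,18,0],0,1],[[0,0,0],0,1],[[0,0,0],0,1]])

```text
t: 16.65
tcp_pos: [0.5284, 0.256, 0.2305]
tool_rot: [0.764, 0.645, -0.001, -0.0]
force: [-0.1, -0.0, -3.1]
finger_gap: 0.674
```

Emit:
arm_command(rows=[[[0,0,-25],0,1],[[0,0,-30],0,1],[[0,0,-25],0,1],[[0,0,-15],0,1],[[0,0,-8],0,1],[[0,0,-4],0,1],[[0,0,-2],0,1],[[0,0,0],0,1],[[0,0,0],0,1]])

```text
t: 17.77
tcp_pos: [0.5291, 0.2569, 0.1224]
tool_rot: [0.764, 0.645, 0.0, 0.0]
force: [-0.9, 0.2, -3.2]
finger_gap: 0.673
```

Emit:
arm_command(rows=[[[0,0,-2],0,1],[[0,0,-1],0,1],[[0,0,-1],0,1],[[0,0,0],0,1],[[0,0,0],0,1]])

```text
t: 18.4
tcp_pos: [0.5289, 0.2568, 0.1186]
tool_rot: [0.764, 0.645, 0.0, 0.0]
force: [-2.7, -0.7, 5.3]
finger_gap: 0.675
```

Emit:
arm_command(rows=[[[0,0,0],0,0.2],[[0,0,0],0,-0.5],[[0,0,0],0,-1],[[0,0,0],0,-1],[[0,0,0],0,-1],[[0,0,20],0,-1],[[0,0,30],0,-1],[[0,0,40],0,-1],[[0,0,20],0,-1],[[0,0,0],0,-1]])

```text
t: 19.65
tcp_pos: [0.5301, 0.2571, 0.2297]
tool_rot: [0.764, 0.645, 0.002, 0.001]
force: [0.4, -0.4, 0.6]
finger_gap: 0.998
```

Emit:
arm_command(rows=[[[2,-15,0],0,-1],[[2,-25,0],0,-1],[[2,-33,0],0,-1],[[2,-37,0],0,-1],[[2,-37,0],0,-1],[[2,-37,0],0,-1],[[2,-34,0],0,-1],[[2,-24,0],0,-1],[[3,-18,0],0,-1],[[0,0,0],0,-1],[[0,0,0],0,-1]])

```text
t: 21.02
tcp_pos: [0.5474, -0.0027, 0.2274]
tool_rot: [0.764, 0.645, -0.0, -0.001]
force: [0.1, 0.4, -0.4]
finger_gap: 0.997
```

Run:
```python
from h import *
a=manip.snapshot('side');b=manip.snapshot('top')
cv2.imwrite('pics/a5.png',np.hstack([a[80:440,60:460],b[60:420,60:460]]))
```

```text
(no output)
```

View pics/a5.png

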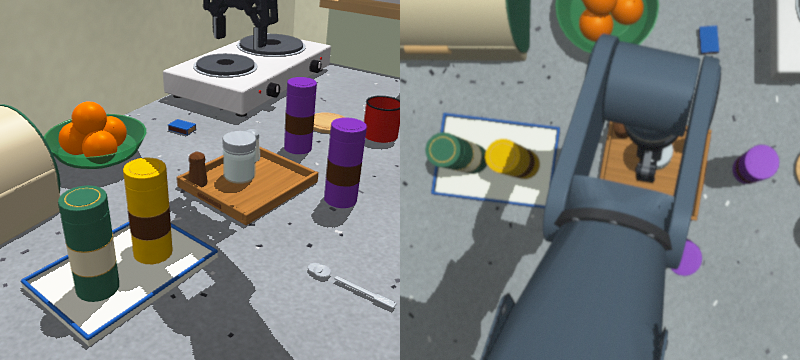

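Both tins stand upright in the enamel tray (crop (90,245) and (148,210)), and the jar at (240,155) is now free. I descend part-way over it and check.

Emit:
arm_command(rows=[[[0,0,-25],0,-1],[[0,0,-35],0,-1],[[0,0,-30],0,-1],[[0,0,-15],0,-1],[[0,0,0],0,-1],[[0,0,0],0,-1]])

```text
t: 21.88
tcp_pos: [0.5489, -0.0032, 0.124]
tool_rot: [0.764, 0.645, 0.001, 0.001]
force: [-0.8, -0.8, -0.2]
finger_gap: 0.999
```

Run:
```python
from h import *
a=manip.snapshot('side')
cv2.imwrite('pics/a6.png',cv2.resize(a[130:310,220:400],(600,600),interpolation=cv2.INTER_CUBIC))
```

```text
(no output)
```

View pics/a6.png

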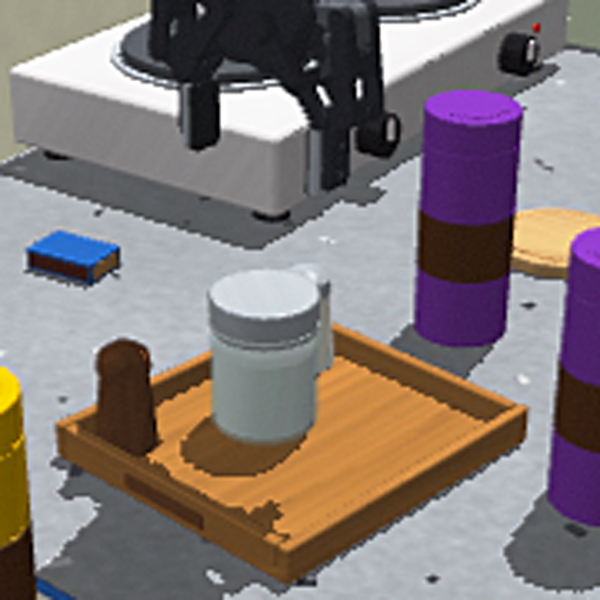

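The pad midpoint is at crop x≈265 and the jar lid centre at x≈265, so it is aligned. I descend and grip.

Emit:
arm_command(rows=[[[0,0,-25],0,-1],[[0,0,-25],0,-1],[[0,0,-18],0,-1],[[0,0,-6],0,-1],[[0,0,0],0,-1],[[0,0,0],0,1],[[0,0,0],0,1],[[0,0,0],0,1],[[0,0,0],0,1],[[0,0,0],0,1],[[0,0,0],0,1]], squeeze=40)

```text
t: 23.3
tcp_pos: [0.5483, -0.0033, 0.0502]
tool_rot: [0.764, 0.645, 0.0, 0.001]
force: [-1.5, 0.3, 5.4]
finger_gap: 0.704
```

Emit:
arm_command(rows=[[[0,0,5],0,1],[[0,0,10],0,1],[[0,0,20],0,1],[[0,0,25],0,1],[[0,0,25],0,1],[[0,0,25],0,1],[[0,0,25],0,1],[[0,0,25],0,1],[[0,0,25],0,1],[[0,0,10],0,1],[[0,0,0],0,1],[[0,0,0],0,1]])

```text
t: 24.8
tcp_pos: [0.5468, -0.003, 0.2427]
tool_rot: [0.764, 0.645, -0.001, -0.001]
force: [-0.4, 0.0, -4.3]
finger_gap: 0.704
```

Run:
```python
from h import *
a=manip.snapshot('side')
cv2.imwrite('pics/a7.png',a[60:400,60:480])
```

```text
(no output)
```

View pics/a7.png

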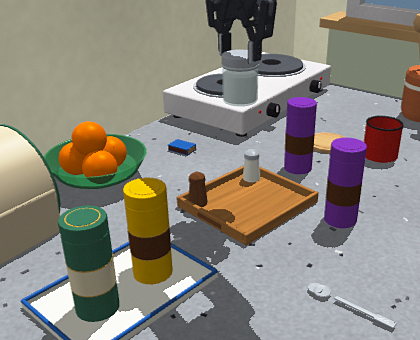

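The jar is held upright, underside at about z = 0.20, and salt and pepper are undisturbed. I carry it to the coaster at (.521,-.329), above the purple tin.

Emit:
arm_command(rows=[[[-1,-10,0],0,1],[[-2,-20,0],0,1],[[-3,-32,0],0,1],[[-3,-38,0],0,1],[[-3,-38,0],0,1],[[-3,-38,0],0,1],[[-3,-38,0],0,1],[[-3,-38,0],0,1],[[-2,-34,0],0,1],[[-2,-24,0],0,1],[[-1,-16,0],0,1],[[0,0,0],0,1]])

```text
t: 26.35
tcp_pos: [0.5216, -0.3301, 0.2437]
tool_rot: [0.764, 0.645, 0.0, -0.0]
force: [-0.2, 1.0, -4.4]
finger_gap: 0.704
```

Emit:
arm_command(rows=[[[0,0,-20],0,1],[[0,0,-35],0,1],[[0,0,-40],0,1],[[0,0,-35],0,1],[[0,0,-20],0,1],[[0,0,-10],0,1],[[0,0,0],0,1],[[0,0,0],0,1]])

```text
t: 27.35
tcp_pos: [0.5228, -0.3296, 0.0851]
tool_rot: [0.764, 0.645, 0.0, 0.001]
force: [0.7, 0.1, -4.4]
finger_gap: 0.702
```

Run:
```python
from h import *
a=manip.snapshot('side');b=manip.snapshot('top')
cv2.imwrite('pics/a8.png',np.hstack([cv2.resize(a[130:250,330:450],(400,400),interpolation=cv2.INTER_CUBIC),cv2.resize(b[160:320,400:560],(400,400),interpolation=cv2.INTER_CUBIC)]))
```

```text
(no output)
```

View pics/a8.png

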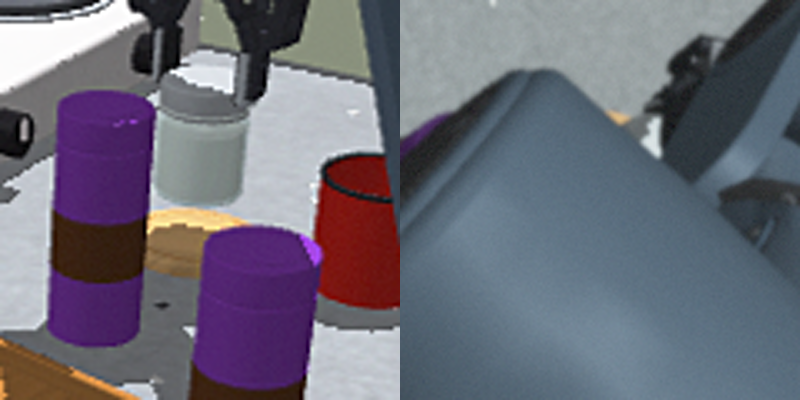

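The jar is above the coaster, with the mug clear of the fingers. I lower it gently; contact should come at TCP z ≈ 0.052.

Emit:
arm_command(rows=[[[-1,0,-10],0,1],[[-1,0,-10],0,1],[[0,0,-5],0,1],[[0,0,-3],0,1],[[0,0,-1],0,1],[[0,0,0],0,1],[[0,0,0],0,1]])

```text
t: 28.32
tcp_pos: [0.5201, -0.3294, 0.0552]
tool_rot: [0.764, 0.645, 0.0, 0.0]
force: [0.3, 1.0, -4.4]
finger_gap: 0.705
```

Emit:
arm_command(rows=[[[0,0,-1],0,1],[[0,0,-1],0,1],[[0,0,0],0,1],[[0,0,0],0,1]])

```text
t: 28.82
tcp_pos: [0.5199, -0.3293, 0.0529]
tool_rot: [0.764, 0.645, -0.0, 0.0]
force: [-0.2, 0.6, -4.0]
finger_gap: 0.704
```

Emit:
arm_command(rows=[[[0,0,-1],0,1],[[0,0,0],0,1],[[0,0,0],0,1]])

```text
t: 29.2
tcp_pos: [0.5199, -0.3294, 0.0524]
tool_rot: [0.764, 0.645, -0.0, 0.0]
force: [-1.0, -0.2, 1.4]
finger_gap: 0.707
```

Contact. I release the jar and rise straight up.

Emit:
arm_command(rows=[[[0,0,0],0,0.2],[[0,0,0],0,-0.5],[[0,0,0],0,-1],[[0,0,0],0,-1],[[0,0,0],0,-1],[[0,0,15],0,-1],[[0,0,30],0,-1],[[0,0,40],0,-1],[[0,0,45],0,-1],[[0,0,45],0,-1],[[0,0,20],0,-1],[[0,0,0],0,-1]])

```text
t: 30.7
tcp_pos: [0.5209, -0.3301, 0.2501]
tool_rot: [0.764, 0.645, 0.0, 0.003]
force: [-1.0, -0.5, 0.2]
finger_gap: 1.001
```

Emit:
arm_command(rows=[[[0,15,0],0,-1],[[0,30,0],0,-1],[[0,40,0],0,-1],[[0,50,0],0,-1],[[0,50,0],0,-1],[[0,50,0],0,-1],[[0,50,0],0,-1],[[1,50,0],0,-1],[[1,50,0],0,-1],[[1,50,0],0,-1],[[1,50,0],0,-1],[[1,50,0],0,-1]])

```text
t: 32.2
tcp_pos: [0.5227, 0.2078, 0.2451]
tool_rot: [0.764, 0.645, -0.002, -0.001]
force: [0.0, 0.1, 0.7]
finger_gap: 0.996
```

Run:
```python
from h import *
a=manip.snapshot('side');b=manip.snapshot('top')
cv2.imwrite('pics/top9.png',b)
print('jar',circ(b,(.5207,-.3287),.092,.031)); print('coaster',circ(b,(.5207,-.3287),.01,.05))
cv2.imwrite('pics/a9.png',np.hstack([a[80:440,60:460],b[110:470,200:600]]))
```

```text
jar [71.0008, 0.0295, 0.5192, -0.3287]
coaster [33.7121, 0.0495, 0.521, -0.3284]
```

View pics/a9.png

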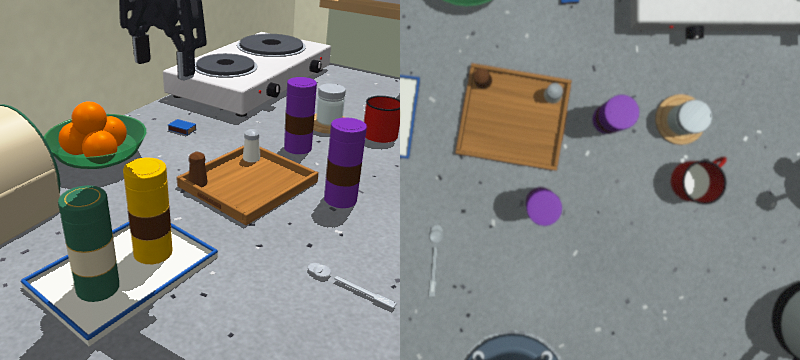

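The jar stands upright on the coaster, 2 mm off centre, with salt, pepper and mug in place. Now the tins go back. Coffee first, re-gripped where I released it (.529,.257, TCP z .119).

Emit:
arm_command(rows=[[[2,30,0],0,-1],[[2,20,0],0,-1],[[0,0,0],0,-1],[[0,0,0],0,-1]])

```text
t: 32.8
tcp_pos: [0.5285, 0.2549, 0.2465]
tool_rot: [0.764, 0.645, -0.001, -0.0]
force: [-0.5, -0.6, 0.5]
finger_gap: 1.002
```

Emit:
arm_command(rows=[[[0,2,-20],0,-1],[[0,0,-30],0,-1],[[0,0,-30],0,-1],[[0,0,-25],0,-1],[[0,0,-15],0,-1],[[0,0,-6],0,-1],[[0,0,0],0,-1],[[0,0,0],0,-1]])

```text
t: 33.8
tcp_pos: [0.5296, 0.2579, 0.1219]
tool_rot: [0.764, 0.645, 0.001, 0.0]
force: [0.5, -0.3, 0.4]
finger_gap: 0.995
```

Emit:
arm_command(rows=[[[0,0,0],0,1],[[0,0,0],0,1],[[0,0,0],0,1],[[0,0,0],0,1],[[0,0,0],0,1],[[0,0,0],0,1]])

```text
t: 34.55
tcp_pos: [0.5293, 0.2581, 0.1223]
tool_rot: [0.764, 0.645, 0.001, 0.0]
force: [-0.7, -0.7, 5.6]
finger_gap: 0.662
```

Emit:
arm_command(rows=[[[0,0,10],0,1],[[0,0,20],0,1],[[0,0,25],0,1],[[0,0,20],0,1],[[0,0,10],0,1],[[0,0,0],0,1],[[0,0,0],0,1]])

```text
t: 35.42
tcp_pos: [0.528, 0.2575, 0.2049]
tool_rot: [0.764, 0.645, -0.001, -0.0]
force: [-0.7, 0.2, -3.5]
finger_gap: 0.661
```

Run:
```python
from h import *
a=manip.snapshot('side')
cv2.imwrite('pics/a10.png',cv2.resize(a[60:400,60:400],(600,600),interpolation=cv2.INTER_CUBIC))
```

```text
(no output)
```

View pics/a10.png

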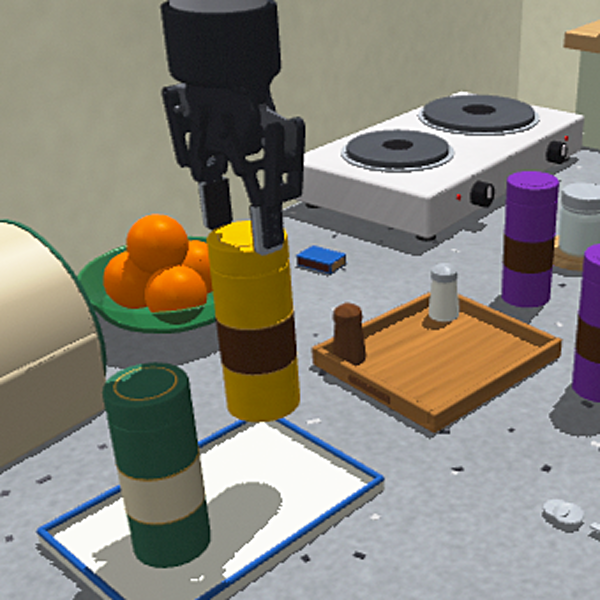

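Run:
```python
from h import *
a=manip.snapshot('side');s=manip.sense();x,y,z=s['tcp_pos'];print(x,y,z)
th=np.linspace(0,6.283,60)
for col,dx,dy in(((255,0,255),0,0),((255,255,0),0,-.006)):
  for zz in(z-.1186+.004,z-.1186+.154):
    P=np.c_[x+dx+.03*np.cos(th),y+dy+.03*np.sin(th),0*th+zz]
    cv2.polylines(a,[np.round(proj('side',P)*16).astype(int)],True,col,1,cv2.LINE_AA,4)
cv2.imwrite('pics/a11.png',cv2.resize(a[170:310,150:290],(700,600),interpolation=cv2.INTER_CUBIC))
```

```text
0.528136804829242 0.25754083815760004 0.2048020305099284
```

View pics/a11.png

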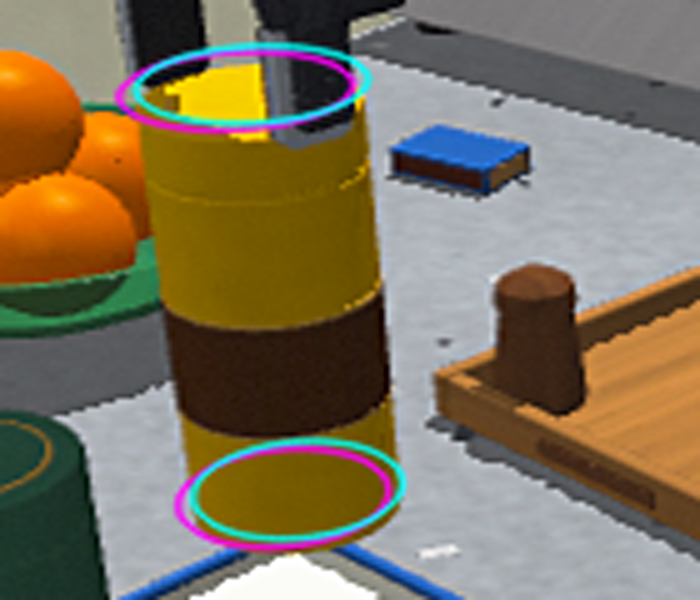

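```bash
cat >> h.py <<'E'
def mask(img,hue):
    h=cv2.cvtColor(img,cv2.COLOR_BGR2HSV); lo,hi=hue
    return cv2.inRange(h,(lo,120,20),(hi,255,255))
def sil(n,x,y,zb,H=.15,r=.03,k=4):
    th=np.linspace(0,6.283,60)
    P=np.concatenate([np.c_[x+r*np.cos(th),y+r*np.sin(th),0*th+q] for q in(zb,zb+H)])
    m=np.zeros((480*k,640*k),np.uint8); hull=cv2.convexHull((proj(n,P)*k+k/2-.5).astype(np.float32)).astype(np.int32)
    cv2.fillConvexPoly(m,hull,255); return m
E
python3 - <<'E'
from h import *
from scipy.optimize import minimize
a=manip.snapshot('side');s=manip.sense();x,y,z=s['tcp_pos']
hs=cv2.cvtColor(a,cv2.COLOR_BGR2HSV); print(hs[232,210],hs[250,210],hs[275,210])
# edge columns of tin rows 215..270 : non-grey test vs model
zb=z-.1223+.004
M=((hs[...,0]<33)&(hs[...,0]>3)&(hs[...,1]>110)).astype(np.uint8)
M=cv2.resize(M,None,fx=4,fy=4,interpolation=cv2.INTER_NEAREST)
reg=np.zeros_like(M); reg[212*4:282*4,170*4:236*4]=1
reg[:228*4,:182*4]=0
for zb_ in(zb,):
  best=[]
  for dx in np.arange(-.012,.0121,.002):
    for dy in np.arange(-.014,.0081,.001):
      m=sil('side',x+dx,y+dy,zb_)>0
      best.append((int(((m!=(M>0))&(reg>0)).sum()),round(dx,4),round(dy,4)))
  print(sorted(best)[:12])
E
```

```text
[ 23 255 114] [ 11 174  44] [ 23 255 116]
[(1403, np.float64(0.01), np.float64(-0.014)), (1475, np.float64(0.008), np.float64(-0.012)), (1492, np.float64(0.006), np.float64(-0.011)), (1498, np.float64(0.008), np.float64(-0.013)), (1508, np.float64(0.006), np.float64(-0.01)), (1548, np.float64(0.004), np.float64(-0.009)), (1609, np.float64(0.004), np.float64(-0.008)), (1612, np.float64(0.0), np.float64(-0.005)), (1652, np.float64(0.002), np.float64(-0.007)), (1696, np.float64(0.002), np.float64(-0.006)), (1737, np.float64(-0.002), np.float64(-0.003)), (1788, np.float64(0.0), np.float64(-0.004))]
```

The silhouette fit suggests the tin sits about 5 mm toward -y of the TCP in this grip, so I correct for that. I'll verify by comparing the result with the start picture.

Emit:
arm_command(rows=[[[-2,-10,0],0,1],[[-4,-20,0],0,1],[[-5,-32,0],0,1],[[-5,-38,0],0,1],[[-5,-38,0],0,1],[[-5,-38,0],0,1],[[-5,-38,0],0,1],[[-5,-34,0],0,1],[[-5,-22,0],0,1],[[-4,-16,0],0,1],[[0,0,0],0,1],[[0,0,0],0,1]])

```text
t: 37.08
tcp_pos: [0.4838, -0.0278, 0.206]
tool_rot: [0.764, 0.645, 0.0, -0.0]
force: [1.3, 0.2, -3.7]
finger_gap: 0.655
```

Emit:
arm_command(rows=[[[0,0,-20],0,1],[[0,0,-25],0,1],[[0,0,-18],0,1],[[0,0,-8],0,1],[[0,0,-3],0,1],[[0,0,0],0,1],[[0,0,0],0,1]])

```text
t: 37.95
tcp_pos: [0.4844, -0.0283, 0.1325]
tool_rot: [0.764, 0.645, 0.0, 0.001]
force: [0.7, -0.8, -2.5]
finger_gap: 0.658
```

Run:
```python
from h import *
a=manip.snapshot('side');a0=cv2.imread('pics/side0.png')
c=lambda i:cv2.resize(i[165:300,270:400],(400,415),interpolation=cv2.INTER_CUBIC)
cv2.imwrite('pics/a12.png',np.hstack([c(a0),c(a)]))
```

```text
(no output)
```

View pics/a12.png

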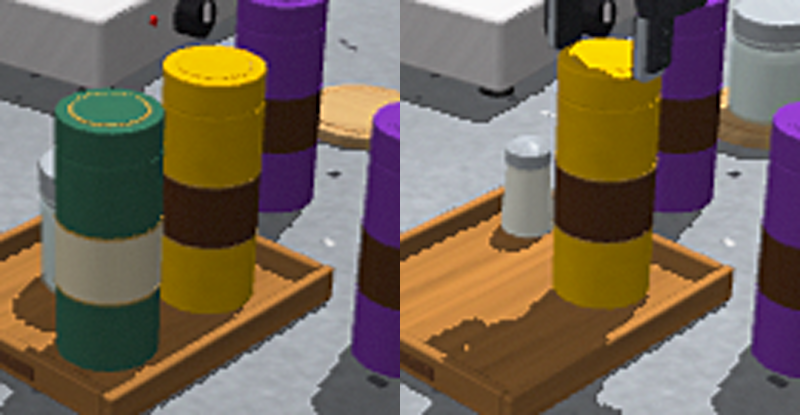

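Compared with the start picture, the tin is about 7 crop px (4 mm) to the left, which works out to roughly +5 mm in y. I correct by (-1,-5) mm and lower.

Emit:
arm_command(rows=[[[-1,-5,0],0,1],[[0,0,-2],0,1],[[0,0,-2],0,1],[[0,0,0],0,1],[[0,0,0],0,1]])

```text
t: 38.62
tcp_pos: [0.4828, -0.0332, 0.1278]
tool_rot: [0.764, 0.645, -0.0, -0.0]
force: [-0.2, 0.1, -2.5]
finger_gap: 0.661
```

Run:
```python
from h import *
a=manip.snapshot('side');a0=cv2.imread('pics/side0.png')
c=lambda i:cv2.resize(i[165:300,270:400],(400,415),interpolation=cv2.INTER_CUBIC)
cv2.imwrite('pics/a13.png',np.hstack([c(a0),c(a)]))
h=lambda i:cv2.cvtColor(i,cv2.COLOR_BGR2HSV)
for i in(a0,a):
  H=h(i);
  for r in(200,210,255,258):
    row=H[r,318:362]; k=np.where((row[:,0]>20)&(row[:,0]<30)&(row[:,1]>200))[0]; print(r,k.min()+318,k.max()+318)
  m=(H[:,:,0]>20)&(H[:,:,0]<30)&(H[:,:,1]>200); print('col 340 bottom',np.where(m[200:290,340])[0].max()+200,'345',np.where(m[200:290,345])[0].max()+200)
```

```text
200 324 355
210 323 354
255 323 351
258 322 351
col 340 bottom 266 345 265
200 324 356
210 324 355
255 322 352
258 322 352
col 340 bottom 266 345 265
```

View pics/a13.png

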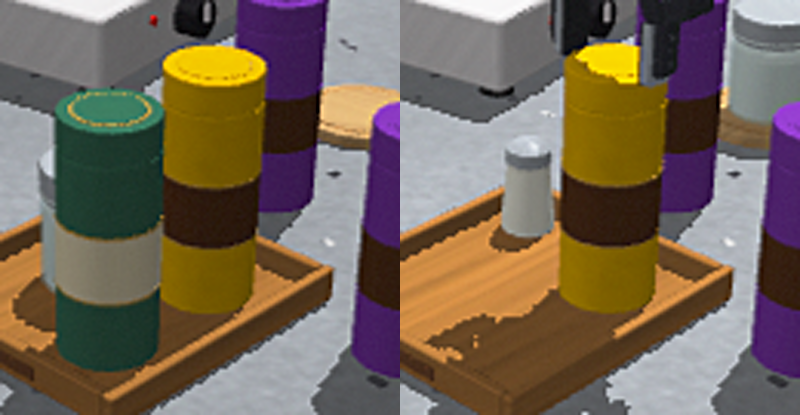

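It now matches the start picture to about 1 px. I lower to contact.

Emit:
arm_command(rows=[[[0,0,-1],0,1],[[0,0,-1],0,1],[[0,0,0],0,1],[[0,0,0],0,1]])

```text
t: 39.17
tcp_pos: [0.483, -0.0332, 0.1264]
tool_rot: [0.764, 0.645, 0.0, 0.0]
force: [-1.2, 1.1, 5.8]
finger_gap: 0.657
```

Emit:
arm_command(rows=[[[0,0,0],0,0.2],[[0,0,0],0,-0.5],[[0,0,0],0,-1],[[0,0,0],0,-1],[[0,0,0],0,-1],[[0,0,20],0,-1],[[0,0,30],0,-1],[[0,0,40],0,-1],[[0,0,30],0,-1],[[0,0,0],0,-1]])

```text
t: 40.42
tcp_pos: [0.4845, -0.0337, 0.2482]
tool_rot: [0.764, 0.645, 0.002, 0.003]
force: [-0.4, 0.2, -0.8]
finger_gap: 0.997
```

Emit:
arm_command(rows=[[[5,15,0],0,-1],[[5,30,0],0,-1],[[5,38,0],0,-1],[[5,38,0],0,-1],[[5,38,0],0,-1],[[5,38,0],0,-1],[[5,38,0],0,-1],[[5,38,0],0,-1],[[5,38,0],0,-1],[[5,38,0],0,-1],[[5,28,0],0,-1],[[2,13,0],0,-1]])

```text
t: 41.92
tcp_pos: [0.5384, 0.3587, 0.2435]
tool_rot: [0.763, 0.646, -0.002, -0.001]
force: [-0.1, 0.2, -0.5]
finger_gap: 0.999
```

Emit:
arm_command(rows=[[[0,0,0],0,-1],[[0,0,0],0,-1]])

```text
t: 42.18
tcp_pos: [0.5394, 0.3558, 0.2453]
tool_rot: [0.764, 0.645, -0.001, -0.0]
force: [0.9, -0.3, 0.2]
finger_gap: 0.998
```

Run:
```python
from h import *
a=manip.snapshot('side');b=manip.snapshot('top'); cv2.imwrite('pics/top14.png',b)
print('coffee',circ(b,(.4834,-.0342),.158,.03))
cv2.imwrite('pics/a14.png',np.hstack([a[80:440,60:460],b[110:470,200:600]]))
```

```text
coffee [60.1013, 0.029, 0.4822, -0.0347]
```

View pics/a14.png

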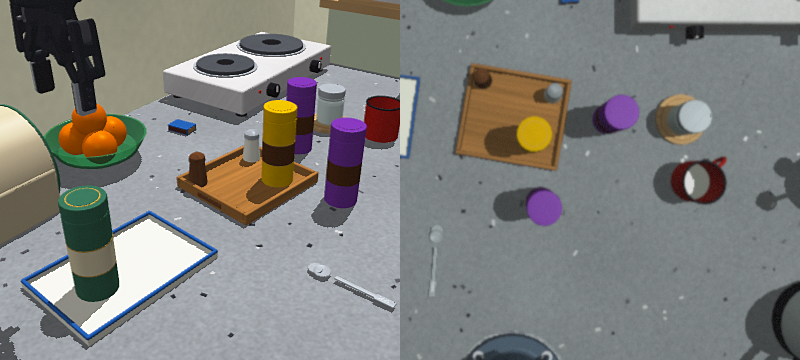

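Coffee is back within about 1.5 mm of its start and upright. Now the tea tin.

Emit:
arm_command(rows=[[[0,1,-20],0,-1],[[0,0,-30],0,-1],[[0,0,-30],0,-1],[[0,0,-25],0,-1],[[0,0,-15],0,-1],[[0,0,-7],0,-1],[[0,0,0],0,-1],[[0,0,0],0,-1]])

```text
t: 43.28
tcp_pos: [0.5406, 0.3581, 0.12]
tool_rot: [0.764, 0.645, 0.001, 0.0]
force: [-0.9, -0.1, -0.2]
finger_gap: 1.0
```

Emit:
arm_command(rows=[[[0,0,0],0,1],[[0,0,0],0,1],[[0,0,0],0,1],[[0,0,0],0,1],[[0,0,0],0,1],[[0,0,0],0,1]])

```text
t: 44.02
tcp_pos: [0.5402, 0.3582, 0.1203]
tool_rot: [0.764, 0.645, 0.001, 0.0]
force: [-1.2, 0.1, 6.3]
finger_gap: 0.673
```

Emit:
arm_command(rows=[[[0,0,10],0,1],[[0,0,20],0,1],[[0,0,25],0,1],[[0,0,20],0,1],[[0,0,10],0,1],[[0,0,0],0,1],[[0,0,0],0,1]])

```text
t: 44.9
tcp_pos: [0.5391, 0.3574, 0.2027]
tool_rot: [0.764, 0.645, -0.001, -0.0]
force: [-0.8, 0.0, -3.9]
finger_gap: 0.674
```

Emit:
arm_command(rows=[[[-2,-10,0],0,1],[[-4,-20,0],0,1],[[-4,-32,0],0,1],[[-5,-40,0],0,1],[[-5,-40,0],0,1],[[-5,-40,0],0,1],[[-5,-40,0],0,1],[[-5,-36,0],0,1],[[-4,-28,0],0,1],[[-3,-20,0],0,1],[[0,0,0],0,1],[[0,0,0],0,1]])

```text
t: 46.4
tcp_pos: [0.4974, 0.0517, 0.204]
tool_rot: [0.764, 0.645, 0.0, -0.0]
force: [0.4, -0.7, -2.6]
finger_gap: 0.668
```

Emit:
arm_command(rows=[[[0,0,-20],0,1],[[0,0,-25],0,1],[[0,0,-18],0,1],[[0,0,-8],0,1],[[0,0,-3],0,1],[[0,0,0],0,1],[[0,0,0],0,1]])

```text
t: 47.28
tcp_pos: [0.4984, 0.0518, 0.1306]
tool_rot: [0.764, 0.645, 0.001, 0.001]
force: [-0.5, -0.0, -3.5]
finger_gap: 0.667
```

Run:
```python
from h import *
a=manip.snapshot('side');a0=cv2.imread('pics/side0.png')
c=lambda i:cv2.resize(i[165:300,270:400],(400,415),interpolation=cv2.INTER_CUBIC)
cv2.imwrite('pics/a15.png',np.hstack([c(a0),c(a)]))
for i in(a0,a):
  H=cv2.cvtColor(i,cv2.COLOR_BGR2HSV); m=(H[:,:,0]>60)&(H[:,:,0]<95)&(H[:,:,1]>100)
  for r in(222,230,268,272):
    k=np.where(m[r,275:330])[0]; print(r,k.min()+275,k.max()+275)
  print('bottom',[np.where(m[200:295,q])[0].max()+200 for q in(300,305,310)])
```

```text
222 289 322
230 289 322
268 289 320
272 289 320
bottom [np.int64(284), np.int64(285), np.int64(284)]
222 289 322
230 289 322
268 289 321
272 290 321
bottom [np.int64(281), np.int64(282), np.int64(281)]
```

View pics/a15.png

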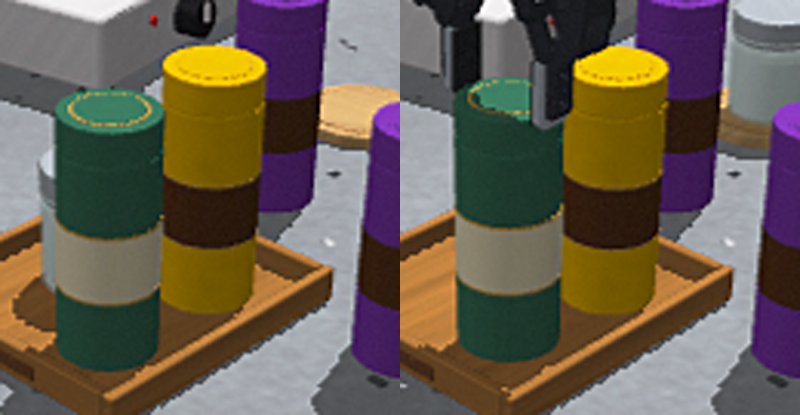

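The green tin's edges match the start picture to within 1 px (columns 289 to 322), and it hangs about 6 mm high. I lower it.

Emit:
arm_command(rows=[[[0,0,-3],0,1],[[0,0,-2],0,1],[[0,0,0],0,1],[[0,0,0],0,1]])

```text
t: 47.82
tcp_pos: [0.4979, 0.0518, 0.1249]
tool_rot: [0.764, 0.645, -0.0, -0.0]
force: [0.7, -0.0, -3.9]
finger_gap: 0.672
```

Emit:
arm_command(rows=[[[0,0,-1],0,1],[[0,0,0],0,1],[[0,0,0],0,1]])

```text
t: 48.2
tcp_pos: [0.498, 0.0518, 0.1243]
tool_rot: [0.764, 0.645, 0.0, 0.0]
force: [-1.2, -0.5, 3.7]
finger_gap: 0.673
```

Emit:
arm_command(rows=[[[0,0,0],0,0.2],[[0,0,0],0,-0.5],[[0,0,0],0,-1],[[0,0,0],0,-1],[[0,0,0],0,-1],[[0,0,20],0,-1],[[0,0,30],0,-1],[[0,0,40],0,-1],[[0,0,40],0,-1],[[0,0,0],0,-1]])

```text
t: 49.45
tcp_pos: [0.5002, 0.0516, 0.2571]
tool_rot: [0.764, 0.645, 0.003, 0.003]
force: [0.0, 0.4, -0.3]
finger_gap: 1.001
```

Emit:
arm_command(rows=[[[0,15,0],0,-1],[[0,30,0],0,-1],[[0,40,0],0,-1],[[0,40,0],0,-1],[[0,40,0],0,-1],[[0,40,0],0,-1],[[0,40,0],0,-1],[[0,40,0],0,-1],[[0,30,0],0,-1],[[0,15,0],0,-1],[[0,0,0],0,-1],[[0,0,0],0,-1]])

```text
t: 50.95
tcp_pos: [0.4975, 0.3808, 0.2533]
tool_rot: [0.764, 0.645, -0.001, 0.0]
force: [-0.1, -0.9, 0.6]
finger_gap: 1.0
```

Run:
```python
from h import *
a=manip.snapshot('side');b=manip.snapshot('top'); cv2.imwrite('pics/top16.png',b)
print('coffee',circ(b,(.4834,-.0342),.158,.03))
print('tea',circ(b,(.4976,.051),.158,.03))
print('jar',circ(b,(.5207,-.3287),.092,.031))
s=manip.sense();print(s['t'],s['force'],s['qd'].round(3))
cv2.imwrite('pics/a16.png',np.hstack([a[80:440,60:460],b[110:470,200:600]]))
```

```text
coffee [59.3113, 0.029, 0.4822, -0.0347]
tea [51.3143, 0.0295, 0.4964, 0.0507]
jar [65.0381, 0.0295, 0.5192, -0.3284]
51.05 [0.72341711 0.46704919 0.50930462] [-0.001 -0.003 -0.004  0.003  0.003 -0.   ]
```

View pics/a16.png

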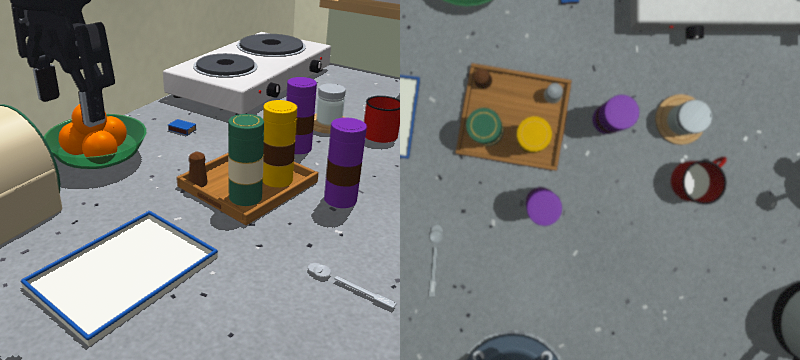

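All objects are upright and in place: tins within about 1.5 mm of their start, jar about 2 mm from the coaster centre, and the gripper clear. I hand in.

```bash
python3 -c "
from station import manip
print(manip.sign_off())"
```

```text
the job is handed in; nothing more can be done
None
```

The sugar jar is on the coaster and both tins are back on the pantry tray. I handed the job in at about 51 s; no verdict is reported. I moved both tins to the enamel tray, set the jar on the coaster, then returned coffee and tea.

**Last checks (top camera):**
- **Jar:** upright, about 2 mm from the coaster centre.
- **Tins:** coffee about 1.3 mm and tea about 1.2 mm from their starting places, both upright.
- **Salt, pepper and mug:** looked unmoved and upright; I checked these by eye and did not measure them.
- **Gripper:** open and clear of everything, with the arm at rest.

**A check that disagreed:** while carrying coffee back, a side-view silhouette fit put the tin about 5 mm off the gripper centre. Comparing it with the start picture showed it was not, so I undid that correction before setting the tin down. The final measurement confirmed the position.

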